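# Wedge the tilt tray level

## Robot

A 6-joint arm with a two-finger parallel gripper is mounted at the origin on the work surface. World frame = base frame: x ahead of the robot, y to its left, z up, the work surface at z = 0. Lengths are in m, angles in rad, forces in N, time in s.
With the tool pointing down it reaches from about 0.35 to 0.775 m from the base axis. Payload 5.5 kg.
Tool frame: the origin (TCP) lies at the very end of the fingers, on their centre line; the grasp point (between the pads) lies 19 mm behind it; z points along the fingers, y is the line along which they close (so a half turn about z gives the same grasp; the last joint's range is limited). The gripper opens to 85 mm and grips with 20 to 120 N. Pads are 22 mm wide; open, the fingers measure 114 mm over their backs; the gripper's body (76 mm by 85 mm) begins 54 mm behind the grasp point. The pads swing forward as they close: fully open they stand 13 mm farther back than shut.
Start: joints at [1.14, 0.313, 0.046, 1.304, 0, 1.431], TCP at [0.165, 0.551, 0.21] pointing down, gripper open.
Joint ranges: [-2.76, 2.76], [-0.86, 1.69], [-1.03, 1.26], [-2.2, 2.34], [-1.47, 1.5], [-3.14, 3.14]. Speed limits (rad/s): [2.57, 2.57, 3.14, 3.14, 3.14, 3.14].

## Interface

Orientations are given as a unit quaternion [w, x, y, z].
In Python, from workcell import bot gives the robot as it stands. The module is installed in compiled form; this text tells all that it offers.
- The arm moves only by the tool carry_out, never from a script. Its argument "moves" is a list of rows, each an object with "hand": the gripper's target within -1 to 1 (shut at 1, half-way at 0, fully open at -1); "travel": the shift along the tool's x, y, z in mm, a list of three; "spin": the turn about the tool's z in rad. A call has 1 to 10 rows; each row is the pose to reach, as a shift and turn from the pose commanded when the call began, along the tool's axes at that moment; what a row does not reach only later rows make up. A row lasts 1/12 s, in which the tool goes at most 41.7 mm and 7.16 degrees, less where a joint would pass 70% of its speed; a pose out of reach is approached as far as the arm can. A call with a gripper value outside its range is refused whole. The fingers move at their own pace and stop on an object; "newtons" is the grip in N (left out, the last holds). Time passes only in rows, so rows that repeat a pose let the fingers close. It gives the time, the measured TCP pose, the force, the opening and the grip force at its end, in the units of the state.
- bot.state(): the state, without advancing time (a new reading comes with each control period).
- bot.camera(name): name is "scene" or "top" or "wrist"; returns a dict with "pixels" (480x640x3 uint8, red, green, blue), "mtx" (3x3 intrinsics, pixels), "k1" (the pictures are not rectified: a ray, as slopes to the right and down, at radius r is drawn at 1 + k1 r^2 times it, then the intrinsics apply), "R" (3x3) and "t" (3): a world point X has camera coordinates R X + t; the wrist camera has in their place "T_tool_cam" (4x4, takes a point from camera to tool coordinates, whose origin is the TCP and whose axes are the flange's). Camera axes: x right, y down, z forward; pixel columns grow to the right and rows downward; lengths in m; the calibration is good to about 2 mm. A picture is of the moment at which its call begins: read the wrist's pose just before it. There is no depth.
- bot.close_job(): hands the job in; it is judged then, once.
The state is a dict: "time_s": time; "joint_pos": joint angles; "joint_velocities": joint speeds; "tau": joint torques, N m; "ee_pos": TCP position; "tcp_rot": TCP orientation; "force": force on the tool from outside, world axes, zero at the start; "moment": the same for the moment, N m; "finger_gap": finger opening in m; "gripper_force": force on a finger pad.
Only numpy, scipy, OpenCV 4.12 (cv2) and the standard library are available. Lean on these libraries where they do the work, as an engineer would, in place of code of your own. Each camera call takes 0.05 s, during which the arm holds its last target. There are 200 camera calls.

## Task

The white tray of the tilt stand droops at its open front edge. Take the long yellow wedge by its grip block and push it straight in, thin end first, flat on the bench, under the black nose at the middle of that edge, until the tray sits level under its two stops and the wedge is firmly snug, but do not ram it. Let go and leave it there; do not press on the stand or its tray with the gripper, and leave everything else, the short blue wedge included, where it is.

Things in the scene. Friction and masses are not known exactly. Their poses are not given: they have to be found in the camera images.
- stand: Aluminium tilt stand fixed to the bench, 190 x 172 mm, with its hinged grey leaf and tray; origin on the bench under its middle. Its +x points from the open front to the hinge bar (axis at x = 76 mm, 36 mm up): the wedge goes in along +x at y = 0 over bare bench. Rails 18 mm high at y = +-74 to +-86 mm; at x = -55 mm two posts 52 mm high with black stop tabs keep the leaf from rising above level.
- nose_line (a point): Point on the bench under the nose (stand x = -76 mm, y = 0): a black bar of 6 mm radius, 38 mm long across, under the leaf's front edge (at x = -80 mm). It is screwed in by a different, unmeasured amount each time: underside 22 to 28 mm above the bench with the leaf on its stops, 9 to 15 mm drooping. So the wedge's travel is not known beforehand and must be felt.
- tray: White tray 156 x 138 mm on the leaf, top 43 mm up when level, a clear chamber (92 mm across, 68 mm high, 55 mm behind the front edge) fixed on it; with the leaf 0.3 to 0.45 kg. Origin in the tray's middle, 39 mm up. It droops about 0.085 rad at the start. It lies on the leaf within 0.008 rad of parallel, so when the stops are met its z is upright only to within 0.008 rad.
- wedge: Long yellow wedge, 156 x 30 mm, 0.11 kg, flat on the bench. Origin under its middle; +x points to the thin end. The ramp, 130 mm long, rises from 3 to 31.6 mm (0.22 mm per mm) and holds by friction. Pushed along the bench it takes under 10 N while lifting the tray; once the tray is on its stops the push climbs steeply: firmly snug at 17 to 21 N, rammed over 25 N.
- wedge_tip (a point): Middle of the wedge's thin end, at its underside (wedge x = +78 mm).
- wedge_grip (a point): Middle of the grip block, 36 mm above the wedge's underside (wedge x = -65 mm); 30 mm across in the wedge's y, 26 mm in its x.
- short_wedge: Short blue wedge, 86 x 30 mm, grip block 45 mm high: too low for this job; lies beside the yellow one, either may be on either side. Origin under its middle, +x to the thin end.
- jar: Amber jar, 68 mm across, 85 mm high, a bystander; origin under its middle.
- beaker: Clear beaker, 72 mm across, 85 mm high, a bystander; origin under its middle.
- dish: Clear flat dish, 70 mm across, 14 mm high, a bystander; origin under its middle.
Things that resemble listed ones, but are neither listed nor needed, are in the scene too. Of the things shaped like the wedge, the yellow one is meant.

How it is judged:
By the outcome, as a careful person would: the job done as asked, in the order asked, and still so for the second after the job is handed in, with the robot touching nothing.
It also fails if it takes over 43 s, if anything falls off the work surface, if the arm or the gripper's body presses on something with over 40 N, if the wrist force passes 120 N, or if a joint passes its speed limit or range.

## Working session

There is one attempt and no reset: what is moved stays moved. The work goes in short steps, Python scripts to look and compute and a tool call to move; the robot and the scene stay as the last step left them, time stands still between calls to the robot, and variables do not carry over. Pictures are saved under pics/ and viewed, at most 10 in all, crops included, and the job is handed in when it is done.

Besides the shell and the picture viewer there is one more tool, called after "Emit:" in YAML: its name, and indented under it one key for each argument. carry_out: Moves the arm, as the interface text tells. Its arguments: {"type":"object","properties":{"moves":{"type":"array","items":{"type":"object","properties":{"hand":{"type":"number"},"travel":{"type":"array","items":{"type":"number"}},"spin":{"type":"number"}}}},"newtons":{"type":"number"}},"required":["moves"]}

```bash
mkdir -p pics; cat > h.py <<'E'
import numpy as np, cv2
from workcell import bot
def ray(c,u,v):
    K=c["mtx"];p=np.array([(u-K[0][2])/K[0][0],(v-K[1][2])/K[1][1]]);q=p.copy()
    for _ in range(20): q=p/(1+c["k1"]*(q@q))
    return np.array([q[0],q[1],1.])
def plane(c,u,v,z):
    R=np.array(c["R"]);t=np.array(c["t"]);o=-R.T@t;d=R.T@ray(c,u,v);return o+d*(z-o[2])/d[2]
def wristRT(c,s):
    from scipy.spatial.transform import Rotation as Ro
    w=s["tcp_rot"];T=np.eye(4);T[:3,:3]=Ro.from_quat([w[1],w[2],w[3],w[0]]).as_matrix();T[:3,3]=s["ee_pos"]
    M=np.linalg.inv(T@np.array(c["T_tool_cam"]));c["R"]=M[:3,:3];c["t"]=M[:3,3];return c
def proj(c,X):
    p=np.array(c["R"])@X+np.array(c["t"]);q=p[:2]/p[2];q=q*(1+c["k1"]*(q@q));K=c["mtx"];return K[0][0]*q[0]+K[0][2],K[1][1]*q[1]+K[1][2]
E
python3 - <<'E'
from h import *
s=bot.state();print(s)
for n in("top","scene"):
    c=bot.camera(n);cv2.imwrite(f"pics/{n}0.png",c["pixels"][:,:,::-1]);print(n,c["mtx"],c["k1"],c["R"],c["t"])
E
```

```text
{'time_s': 0.0, 'joint_pos': array([ 1.14038514e+00,  3.13971715e-01,  4.49858009e-02,  1.30358580e+00,
       -3.45970048e-05,  1.43122096e+00]), 'joint_velocities': array([-0.00182356, -0.00078099,  0.00034545,  0.00158592, -0.00077691,
       -0.00043133]), 'tau': array([-4.97153051e-04, -4.80630040e+01,  2.98533493e+01,  1.95390685e-02,
       -3.30173043e-04,  4.21242945e-06]), 'ee_pos': array([0.16466201, 0.5503554 , 0.209528  ]), 'tcp_rot': array([-2.32974675e-04,  1.44905872e-01,  9.89445046e-01, -8.56748851e-04]), 'force': array([ 0.24624426, -0.14163441, -0.45746313]), 'moment': array([ 0.0126956 , -0.01626941,  0.02408862]), 'gripper_force': 0.0, 'finger_gap': 0.08564957792780635}
top [[518.94490646   0.         320.7519143 ]
 [  0.         518.94490646 247.98369513]
 [  0.           0.           1.        ]] -0.14973840142414283 [[ 0.01145635 -0.99992612  0.00406375]
 [-0.99196417 -0.01187704 -0.12596042]
 [ 0.12599938 -0.00258805 -0.99202694]] [-0.01111044  0.54407404  1.3460777 ]
scene [[502.93298919   0.         312.48687199]
 [  0.         502.93298919 240.39593207]
 [  0.           0.           1.        ]] -0.14460996134967738 [[ 0.17510577  0.98454559  0.0028201 ]
 [ 0.69225837 -0.12108344 -0.71141911]
 [-0.70008308  0.12652583 -0.70276233]] [-0.06879894 -0.32506812  1.5579726 ]
```

View pics/top0.png

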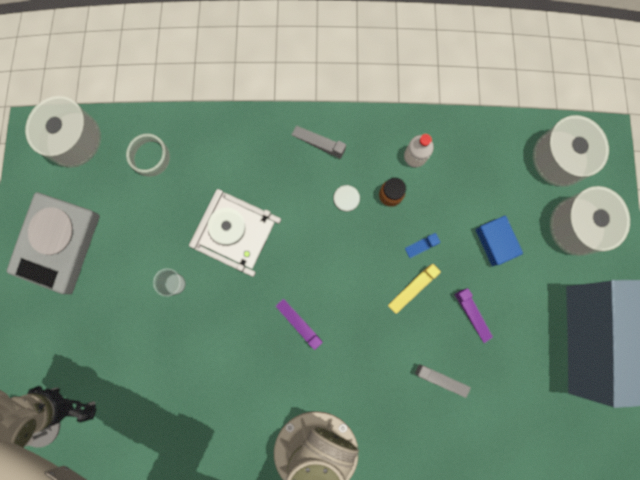

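View pics/scene0.png

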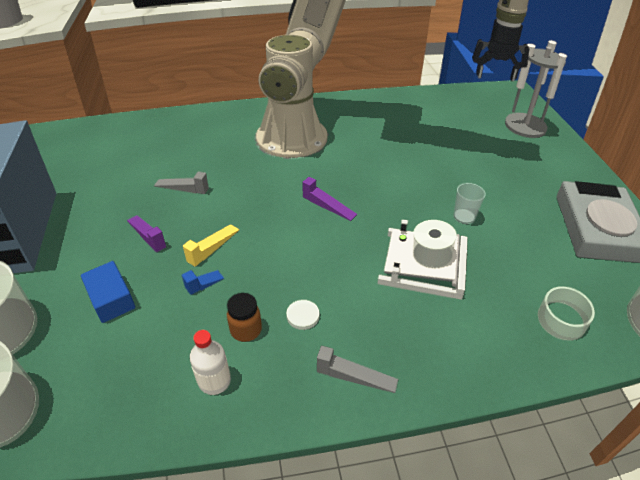

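Top view: stand at ~(235,232) with posts at (267,217) and (246,262), so the open front faces right and slightly down. The yellow wedge's grip is at (433,271) and its tip at (391,308). Purple and grey decoys lie off the insertion path, and the scene view agrees.

```bash
python3 - <<'E'
from h import *
c=bot.camera("top");hsv=cv2.cvtColor(c["pixels"],cv2.COLOR_RGB2HSV)
m=cv2.inRange(hsv,(20,120,90),(35,255,255));m[:, :300]=0
k=max(cv2.findContours(m,0,2)[0],key=cv2.contourArea);r=cv2.minAreaRect(k);print(r)
for p in [(391,308),(433,271)]:print(p,plane(c,*p,0.0),plane(c,*p,0.05))
for p in [(278,220),(220,193),(192,238),(252,272)]:print(p,plane(c,*p,0.018))
for p in [(267,217),(246,262)]:print(p,plane(c,*p,0.052))
s=bot.state();w=bot.camera("wrist");cv2.imwrite("pics/w0.png",w["pixels"][:,:,::-1]);print(w["T_tool_cam"],w["mtx"],w["k1"])
big=cv2.resize(c["pixels"][180:330,180:450],None,fx=2.9,fy=2.9,interpolation=2)[:, :, ::-1];cv2.imwrite("pics/top_crop.png",big)
E
```

```text
((413.345947265625, 287.4881591796875), (11.78695011138916, 59.45444869995117), 46.68468475341797)
(391, 308) [ 0.38736522 -0.19648725  0.        ] [ 0.38675475 -0.18953091  0.05      ]
(433, 271) [ 0.48877785 -0.31246145  0.        ] [ 0.48455563 -0.30137474  0.05      ]
(278, 220) [0.6214091  0.11210741 0.018     ]
(220, 193) [0.69519981 0.27374519 0.018     ]
(192, 238) [0.56944684 0.34593898 0.018     ]
(252, 272) [0.47909943 0.17891616 0.018     ]
(267, 217) [0.6230126  0.13873106 0.052     ]
(246, 262) [0.50251435 0.19102259 0.052     ]
[[-1.97712844e-04 -9.59786431e-01 -2.80731130e-01  7.14715454e-02]
 [ 9.99999972e-01 -1.52401775e-04 -1.83234693e-04 -2.46833854e-04]
 [ 1.33082250e-04 -2.80731158e-01  9.59786434e-01 -1.63253860e-01]
 [ 0.00000000e+00  0.00000000e+00  0.00000000e+00  1.00000000e+00]] [[379.41806224   0.         318.8557827 ]
 [  0.         379.41806224 239.37112019]
 [  0.           0.           1.        ]] -0.06003000411222747
```

View pics/w0.png

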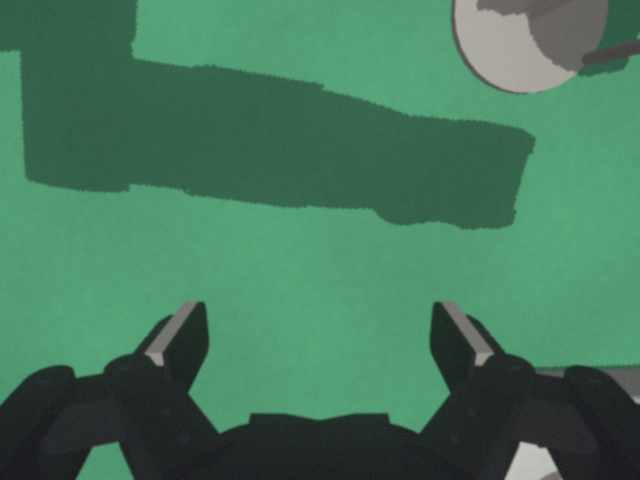

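Wrist view shows only the bench, with the fingers near the bottom. Next I'll move over the yellow wedge through a waypoint.

```bash
cat >> h.py <<'E'
from scipy.spatial.transform import Rotation as Ro
def tyaw():
    w=bot.state()["tcp_rot"];return Ro.from_quat([w[1],w[2],w[3],w[0]]).as_matrix()
def go(X,yawdeg):
    s=bot.state();T=tyaw();y=np.degrees(np.arctan2(T[1,0],T[0,0]))
    d=-(yawdeg-y);d=(d+180)%360-180
    print("travel",np.round(1000*T.T@(np.array(X)-s["ee_pos"]),1),"spin",round(np.radians(d),3),"yaw",round(y,2))
E
python3 - <<'E'
from h import *
go([.45,.2,.21],131);go([.48,-.28,.19],131)
E
```

```text
travel [-3.738e+02 -2.541e+02  1.000e-01] spin 0.564 yaw 163.34
travel [-540.2 -705.3   20.6] spin 0.564 yaw 163.34
```

Emit:
carry_out:
  moves:
    - {"hand": -1, "travel": [-374, -254, 0], "spin": 0.56}
    - {"hand": -1, "travel": [-374, -254, 0], "spin": 0.56}
    - {"hand": -1, "travel": [-374, -254, 0], "spin": 0.56}
    - {"hand": -1, "travel": [-374, -254, 0], "spin": 0.56}
    - {"hand": -1, "travel": [-374, -254, 0], "spin": 0.56}
    - {"hand": -1, "travel": [-374, -254, 0], "spin": 0.56}
    - {"hand": -1, "travel": [-374, -254, 0], "spin": 0.56}
    - {"hand": -1, "travel": [-374, -254, 0], "spin": 0.56}
    - {"hand": -1, "travel": [-374, -254, 0], "spin": 0.56}
    - {"hand": -1, "travel": [-374, -254, 0], "spin": 0.56}

```text
time_s: 1.03
ee_pos: [0.4288, 0.226, 0.2105]
tcp_rot: [0.0, 0.413, 0.911, 0.0]
force: [0.6, 0.5, 0.2]
finger_gap: 0.0851
gripper_force: 0.0
```

```bash
python3 - <<'E'
from h import *
print(bot.state()["ee_pos"])
s=bot.state();w=wristRT(bot.camera("wrist"),s);cv2.imwrite("pics/w1.png",w["pixels"][:,:,::-1])
go([.48,-.28,.19],131)
E
```

```text
[0.42878287 0.22596543 0.21049178]
travel [-408.7 -292.9   22.2] spin -0.002 yaw 130.87
```

Emit:
carry_out:
  moves:
    - {"hand": -1, "travel": [-410, -293, 22], "spin": 0}
    - {"hand": -1, "travel": [-410, -293, 22], "spin": 0}
    - {"hand": -1, "travel": [-410, -293, 22], "spin": 0}
    - {"hand": -1, "travel": [-410, -293, 22], "spin": 0}
    - {"hand": -1, "travel": [-410, -293, 22], "spin": 0}
    - {"hand": -1, "travel": [-410, -293, 22], "spin": 0}
    - {"hand": -1, "travel": [-410, -293, 22], "spin": 0}
    - {"hand": -1, "travel": [-410, -293, 22], "spin": 0}
    - {"hand": -1, "travel": [-410, -293, 22], "spin": 0}
    - {"hand": -1, "travel": [-410, -293, 22], "spin": 0}

```text
time_s: 1.92
ee_pos: [0.4691, -0.1882, 0.1921]
tcp_rot: [0.0, 0.413, 0.911, 0.0]
force: [1.2, 0.8, 0.3]
finger_gap: 0.0855
gripper_force: 0.0
```

Emit:
carry_out:
  moves:
    - {"hand": -1, "travel": [0, 0, 0], "spin": 0}
    - {"hand": -1, "travel": [0, 0, 0], "spin": 0}
    - {"hand": -1, "travel": [0, 0, 0], "spin": 0}

```text
time_s: 2.17
ee_pos: [0.4689, -0.1861, 0.1918]
tcp_rot: [-0.001, 0.413, 0.911, 0.0]
force: [-0.4, 1.0, 0.5]
finger_gap: 0.0852
gripper_force: 0.0
```

```bash
python3 - <<'E'
from h import *
s=bot.state();print(s["ee_pos"]);w=wristRT(bot.camera("wrist"),s);cv2.imwrite("pics/w2.png",w["pixels"][:,:,::-1])
E
```

```text
[ 0.46888225 -0.18606774  0.19182965]
```

View pics/w2.png

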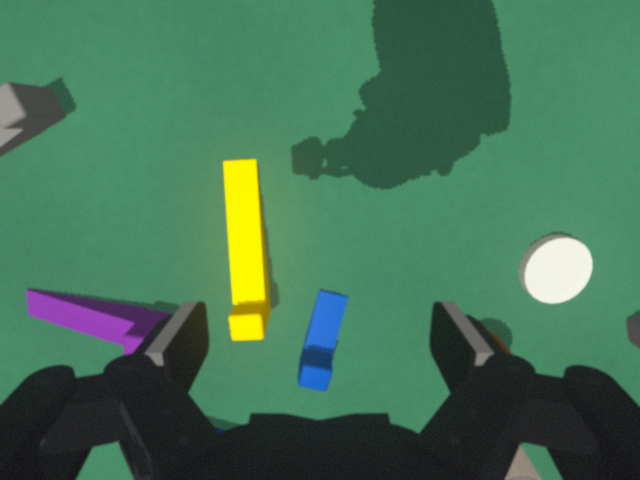

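Wrist view: yellow wedge tip corners at ~(223,160) and (257,159). Its ramp tops out at ~(232,304)–(268,304), with the grip block just below. The blue wedge is ~30 px to the right, so I'll descend with the fingers only half open.

```bash
python3 - <<'E'
from h import *
s=bot.state();w=wristRT(bot.camera("wrist"),s)
hsv=cv2.cvtColor(w["pixels"],cv2.COLOR_RGB2HSV);m=cv2.inRange(hsv,(20,150,120),(35,255,255))
k=max(cv2.findContours(m,0,2)[0],key=cv2.contourArea);print(cv2.approxPolyDP(k,2.5,True).reshape(-1,2).tolist())
V=w["pixels"].astype(int).sum(2)
print("col245 rows",[(r,V[r,245]) for r in range(285,345,2)])
for r in (170,210,250,290,300,305,310,330):
    x=np.where(m[r])[0];print(r,x.min(),x.max(),w["pixels"][r,x.max()-8:x.max()+1,0].tolist())
E
```

```text
[[254, 159], [223, 161], [233, 304], [228, 324], [232, 340], [262, 338], [269, 311]]
col245 rows [(285, np.int64(503)), (287, np.int64(503)), (289, np.int64(504)), (291, np.int64(503)), (293, np.int64(504)), (295, np.int64(504)), (297, np.int64(504)), (299, np.int64(502)), (301, np.int64(455)), (303, np.int64(363)), (305, np.int64(308)), (307, np.int64(297)), (309, np.int64(292)), (311, np.int64(299)), (313, np.int64(315)), (315, np.int64(442)), (317, np.int64(495)), (319, np.int64(502)), (321, np.int64(503)), (323, np.int64(502)), (325, np.int64(502)), (327, np.int64(502)), (329, np.int64(502)), (331, np.int64(501)), (333, np.int64(501)), (335, np.int64(501)), (337, np.int64(500)), (339, np.int64(476)), (341, np.int64(376)), (343, np.int64(326))]
170 223 257 [253, 253, 253, 253, 253, 252, 244, 204, 130]
210 225 260 [253, 253, 253, 253, 253, 250, 231, 174, 130]
250 228 264 [253, 253, 253, 252, 243, 206, 164, 140, 122]
290 231 267 [253, 253, 253, 250, 231, 183, 150, 143, 131]
300 232 268 [236, 233, 230, 221, 182, 157, 148, 139, 127]
305 233 268 [161, 158, 157, 152, 149, 145, 144, 142, 132]
310 231 269 [154, 149, 146, 145, 143, 144, 141, 140, 128]
330 229 264 [253, 253, 253, 252, 249, 236, 197, 152, 130]
```

```bash
python3 - <<'E'
from h import *
s=bot.state();w=wristRT(bot.camera("wrist"),s)
P=lambda u,v,z:plane(w,u,v,z)
a,b=P(222.5,160,.003),P(255.,159.,.003);e,f=P(232.5,302,.0316),P(265,301.5,.0316)
print(a,b,e,f);print("widths",np.linalg.norm(a-b),np.linalg.norm(e-f),"len",np.linalg.norm(((a+b)-(e+f))[:2]/2))
d=((a+b)-(e+f))[:2]/2;print("yaw",np.degrees(np.arctan2(d[1],d[0])))
u=d/np.linalg.norm(d);print("grip from ramp end",((e+f)/2)[:2]-13*u/1000,"from tip",((a+b)/2)[:2]-.143*u)
for z in (.045,.048,.051,.055,.06):
    g,h=P(247.5,315,z),P(246.5,340,z);print(z,np.linalg.norm(g-h),(g+h)[:2]/2)
E
```

```text
[ 0.37324437 -0.21031246  0.003     ] [ 0.39526717 -0.18995922  0.003     ] [ 0.46377421 -0.30215006  0.0316    ] [ 0.48635685 -0.28145434  0.0316    ]
widths 0.02998763832150276 0.030631502533374284 len 0.12903152684151764
yaw 134.73103846550566
grip from ramp end [ 0.48421467 -0.30103764] from tip [ 0.48489626 -0.30172566]
0.045 0.025984454560340507 [ 0.4878328  -0.30685676]
0.048 0.0257333566486366 [ 0.48719425 -0.30516622]
0.051 0.0254822587369327 [ 0.48655571 -0.30347568]
0.055 0.025147461521327383 [ 0.48570432 -0.30122163]
0.06 0.02472896500182088 [ 0.48464008 -0.29840407]
```

```bash
python3 - <<'E'
from h import *
go([.4845,-.3015,.1],134.7)
E
```

```text
travel [-97.6 -65.7  92.3] spin -0.058 yaw 131.37
```

Emit:
carry_out:
  moves:
    - {"hand": 0, "travel": [-98, -66, 60], "spin": -0.058}
    - {"hand": 0, "travel": [-98, -66, 60], "spin": -0.058}
    - {"hand": 0, "travel": [-98, -66, 60], "spin": -0.058}
    - {"hand": 0, "travel": [-98, -66, 92], "spin": -0.058}
    - {"hand": 0, "travel": [-98, -66, 92], "spin": -0.058}
    - {"hand": 0, "travel": [-98, -66, 92], "spin": -0.058}
    - {"hand": 0, "travel": [-98, -66, 92], "spin": -0.058}
    - {"hand": 0, "travel": [-98, -66, 92], "spin": -0.058}

```text
time_s: 2.98
ee_pos: [0.4855, -0.3028, 0.1023]
tcp_rot: [0.001, 0.385, 0.923, -0.0]
force: [-0.8, 0.1, 1.3]
finger_gap: 0.0427
gripper_force: 0.0
```

```bash
python3 - <<'E'
from h import *
s=bot.state();print(s["finger_gap"],s["ee_pos"]);go([.4845,-.3015,.018],134.7);w=wristRT(bot.camera("wrist"),s);cv2.imwrite("pics/w3.png",w["pixels"][:,:,::-1])
E
```

```text
0.04273896007496674 [ 0.48548554 -0.30282472  0.10227684]
travel [ 1.9  0.2 84.3] spin -0.0 yaw 134.69
```

View pics/w3.png

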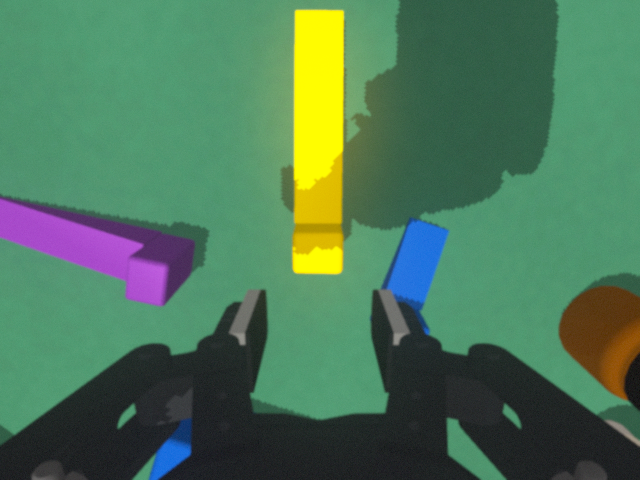

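The wedge is centred between the fingers (columns 294–344), with the blue wedge's edge at ~(385,290). I'll narrow the fingers a little, descend, then grip.

Emit:
carry_out:
  moves:
    - {"hand": 0.1, "travel": [2, 0, 30], "spin": 0}
    - {"hand": 0.1, "travel": [2, 0, 50], "spin": 0}
    - {"hand": 0.1, "travel": [2, 0, 65], "spin": 0}
    - {"hand": 0.1, "travel": [2, 0, 77], "spin": 0}
    - {"hand": 0.1, "travel": [2, 0, 84], "spin": 0}
    - {"hand": 0.1, "travel": [2, 0, 84], "spin": 0}
    - {"hand": 0.1, "travel": [2, 0, 84], "spin": 0}
  newtons: 60

```text
time_s: 3.62
ee_pos: [0.4836, -0.3021, 0.0173]
tcp_rot: [0.001, 0.386, 0.923, -0.0]
force: [0.0, -0.2, -0.2]
finger_gap: 0.0385
gripper_force: 0.0
```

Emit:
carry_out:
  moves:
    - {"hand": 1, "travel": [0, 0, 0], "spin": 0}
    - {"hand": 1, "travel": [0, 0, 0], "spin": 0}
    - {"hand": 1, "travel": [0, 0, 0], "spin": 0}
    - {"hand": 1, "travel": [0, 0, 0], "spin": 0}
    - {"hand": 1, "travel": [0, 0, 0], "spin": 0}
    - {"hand": 1, "travel": [0, 0, 0], "spin": 0}
  newtons: 80

```text
time_s: 4.12
ee_pos: [0.4842, -0.3029, 0.018]
tcp_rot: [0.002, 0.386, 0.922, -0.0]
force: [-0.2, 0.9, 6.6]
finger_gap: 0.0281
gripper_force: 80.6
```

```bash
python3 - <<'E'
from h import *
s=bot.state();print(s["finger_gap"],s["ee_pos"],s["force"],s["gripper_force"])
dirv=np.array([np.cos(np.radians(66.5)),np.sin(np.radians(66.5))]);n=np.array([.5535,.1457])
q=n-(.143+.09)*dirv
print(q);go([*q,.12],66.5)
E
```

```text
0.028089209548312916 [ 0.48415505 -0.30290261  0.01798369] [-0.24923324  0.87505609  6.60653861] 80.64889311790466
[ 0.46059147 -0.067975  ]
travel [ 183.5  148.2 -102.5] spin 1.188 yaw 134.58
```

Emit:
carry_out:
  moves:
    - {"hand": 1, "travel": [0, 0, -20], "spin": 0}
    - {"hand": 1, "travel": [0, 0, -50], "spin": 0}
    - {"hand": 1, "travel": [0, 0, -80], "spin": 0}
    - {"hand": 1, "travel": [0, 0, -110], "spin": 0}
    - {"hand": 1, "travel": [30, 25, -120], "spin": 0.1}
    - {"hand": 1, "travel": [60, 50, -140], "spin": 0.22}
    - {"hand": 1, "travel": [90, 75, -160], "spin": 0.34}
    - {"hand": 1, "travel": [115, 95, -180], "spin": 0.46}
    - {"hand": 1, "travel": [140, 115, -200], "spin": 0.58}
    - {"hand": 1, "travel": [140, 115, -200], "spin": 0.58}

```text
time_s: 4.95
ee_pos: [0.467, -0.1175, 0.2209]
tcp_rot: [0.002, 0.634, 0.773, 0.002]
force: [0.9, -0.3, -1.0]
finger_gap: 0.0283
gripper_force: 79.8
```

```bash
python3 - <<'E'
from h import *
s=bot.state();print(s["finger_gap"],s["ee_pos"],s["force"],s["gripper_force"])
dirv=np.array([np.cos(np.radians(66.5)),np.sin(np.radians(66.5))]);n=np.array([.5535,.1457])
q=n-.12*dirv
print(q);go([*q,.26],66.5)
E
```

```text
0.028343167518522328 [ 0.46701191 -0.11753278  0.22092476] [ 0.87646226 -0.27823231 -0.99002721] 79.8202908039093
[0.50565011 0.03565279]
travel [142.6  68.  -38.9] spin 0.607 yaw 101.27
```

Emit:
carry_out:
  moves:
    - {"hand": 1, "travel": [30, 12, -10], "spin": 0.12}
    - {"hand": 1, "travel": [60, 26, -20], "spin": 0.24}
    - {"hand": 1, "travel": [90, 40, -30], "spin": 0.36}
    - {"hand": 1, "travel": [120, 55, -39], "spin": 0.48}
    - {"hand": 1, "travel": [143, 68, -39], "spin": 0.607}
    - {"hand": 1, "travel": [143, 68, -39], "spin": 0.607}
    - {"hand": 1, "travel": [143, 68, -39], "spin": 0.607}
    - {"hand": 1, "travel": [143, 68, -39], "spin": 0.607}

```text
time_s: 5.62
ee_pos: [0.5048, 0.0315, 0.2549]
tcp_rot: [-0.0, 0.835, 0.55, -0.0]
force: [-0.2, 0.0, -1.7]
finger_gap: 0.0281
gripper_force: 79.7
```

```bash
python3 - <<'E'
from h import *
s=bot.state();print(s["ee_pos"],s["joint_pos"]);go([.5057,.0357,.26],66.5);w=wristRT(bot.camera("wrist"),s);cv2.imwrite("pics/w4.png",w["pixels"][:,:,::-1])
np.save("w4.npy",dict(w,s=s),allow_pickle=True)
E
```

```text
[0.50481398 0.03153051 0.25492839] [-9.61687444e-02  1.69461751e-01 -3.26752690e-02  1.36934635e+00
 -4.44268444e-04  1.88133335e+00]
travel [ 4.2 -0.8 -5.1] spin 0.003 yaw 66.7
```

View pics/w4.png

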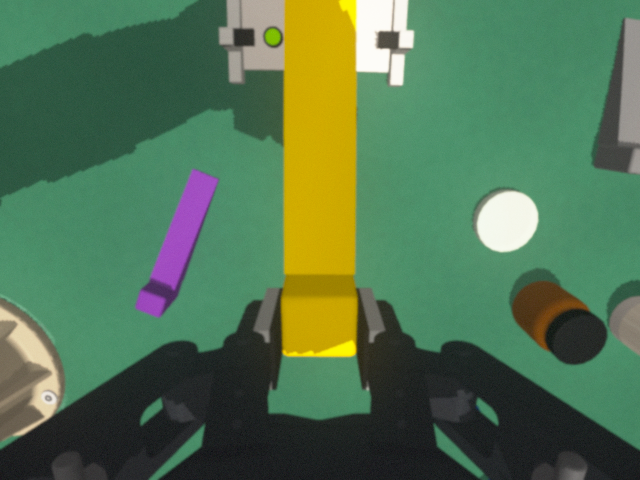

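The stand front is visible: rail ends at ~(237,82) and (397,84), post tops at ~(225,37) and (407,39). The purple wedge is clear of the path. I'll extract precise rail-end and tray-front edges.

```bash
python3 - <<'E'
from h import *
w=np.load("w4.npy",allow_pickle=True).item()
g=w["pixels"].astype(int)
for r in (56,62,68,74,80,84): print(r,"L",g[r,222:250,0].tolist(),"R",g[r,384:412,0].tolist())
print("cols")
for c in (236,240,262,272,372,380,394,398): print(c,g[60:92,c,0].tolist())
cv2.imwrite("pics/w4c.png",cv2.resize(w["pixels"][0:100,205:425],None,fx=3.6,fy=3.6,interpolation=cv2.INTER_CUBIC)[:,:,::-1])
E
```

```text
56 L [53, 55, 57, 55, 55, 81, 120, 153, 166, 167, 168, 169, 169, 166, 165, 166, 167, 165, 149, 127, 128, 148, 169, 176, 176, 175, 178, 178] R [253, 253, 253, 253, 248, 216, 158, 186, 238, 249, 250, 251, 250, 250, 250, 249, 249, 249, 248, 239, 191, 130, 100, 95, 92, 93, 89, 92]
62 L [52, 55, 50, 55, 52, 69, 111, 151, 165, 166, 167, 165, 167, 166, 168, 164, 166, 164, 148, 130, 124, 143, 165, 174, 177, 178, 177, 177] R [253, 253, 253, 251, 232, 181, 160, 202, 241, 250, 251, 251, 251, 251, 250, 251, 250, 251, 249, 237, 176, 111, 94, 89, 90, 92, 95, 93]
68 L [53, 54, 54, 53, 51, 69, 104, 140, 162, 167, 164, 168, 166, 166, 167, 168, 165, 164, 150, 130, 118, 128, 147, 160, 162, 164, 164, 164] R [253, 253, 253, 248, 221, 164, 168, 224, 246, 250, 251, 251, 251, 251, 250, 251, 250, 250, 245, 212, 142, 98, 95, 91, 95, 89, 90, 90]
74 L [52, 53, 50, 53, 52, 67, 92, 132, 155, 164, 164, 169, 167, 167, 166, 165, 167, 164, 156, 136, 115, 104, 91, 72, 56, 55, 54, 48] R [97, 99, 94, 95, 108, 134, 184, 235, 249, 251, 251, 251, 251, 251, 251, 251, 251, 250, 242, 191, 123, 97, 93, 91, 93, 92, 91, 89]
80 L
[... 1031 characters left out ...]
 67, 65, 63, 63, 62, 65, 64, 63, 61, 63, 62, 66, 59, 63, 59, 60, 61, 56, 60, 60, 65]
372 [253, 253, 253, 253, 253, 253, 253, 253, 253, 253, 250, 227, 165, 110, 95, 97, 95, 98, 97, 97, 98, 96, 98, 97, 94, 96, 95, 93, 94, 90, 95, 92]
380 [253, 253, 253, 253, 253, 253, 253, 253, 253, 253, 252, 242, 187, 127, 99, 99, 94, 97, 95, 93, 96, 93, 94, 93, 95, 93, 97, 92, 93, 91, 95, 94]
394 [251, 251, 251, 251, 251, 251, 251, 251, 251, 251, 251, 251, 251, 251, 251, 251, 251, 251, 251, 251, 251, 251, 250, 248, 229, 175, 131, 106, 95, 89, 90, 92]
398 [251, 251, 250, 251, 250, 251, 250, 251, 250, 251, 251, 251, 251, 251, 251, 251, 251, 251, 251, 251, 251, 251, 251, 249, 234, 178, 126, 104, 92, 93, 90, 90]
```

View pics/w4c.png

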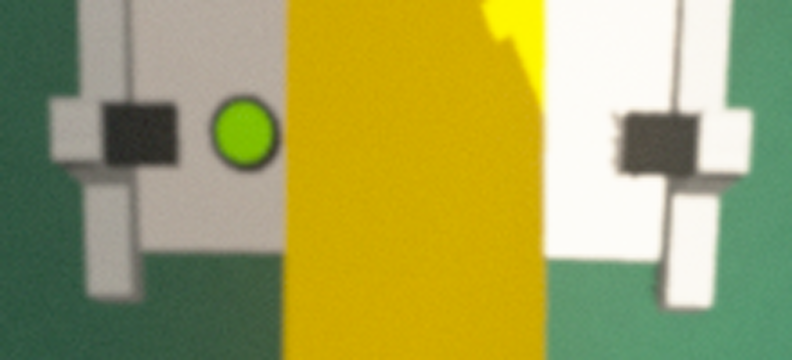

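```bash
python3 - <<'E'
from h import *
w=np.load("w4.npy",allow_pickle=True).item();s=w["s"]
a,b=plane(w,228.6,82.3,.018),plane(w,402.6,85.2,.018)
p,q=plane(w,218.9,36.4,.052),plane(w,413.9,39.4,.052)
def yaw(a,b): d=a-b;return np.degrees(np.arctan2(d[1],d[0]))-90   # a is +y side
print("rail",a,b,np.linalg.norm(a-b),yaw(a,b));print("post",p,q,np.linalg.norm(p-q),yaw(p,q))
y=np.radians((yaw(a,b)+yaw(p,q))/2);d=np.array([np.cos(y),np.sin(y)])
n1=((a+b)/2)[:2]+.019*d;n2=((p+q)/2)[:2]-.021*d;print("nose",n1,n2,np.degrees(y))
# wedge edges on the image
hsv=cv2.cvtColor(w["pixels"],cv2.COLOR_RGB2HSV);m=cv2.inRange(hsv,(20,150,100),(35,255,255))
z0=s["ee_pos"][2]-.018
for r in (30,100,180,260):
    x=np.where(m[r,250:400])[0]+250
    # ramp height unknown: iterate
    z=z0+.02
    for _ in range(10):
        P=(plane(w,x.min(),r,z)+plane(w,x.max()+1,r,z))/2
        T=tyaw();l=T.T@(P-s["ee_pos"]);z=z0+.003+.22*(.143-l[0])
    print(r,x.min(),x.max(),"tool x,y mm",np.round(l[:2]*1000,1))
yw=np.degrees(y);n=(n1+n2)/2
for k in (.233+.02,): X=n-k*d;print(X);go([*X,.26],yw);go([*X,.018],yw)
E
```

```text
rail [0.46857899 0.17395898 0.018     ] [0.62618294 0.10299828 0.018     ] 0.17284220252323873 65.76049109791174
post [0.48328345 0.20569302 0.052     ] [0.64114877 0.13490728 0.052     ] 0.1730089013457015 65.84885584908614
nose [0.55516809 0.15580955] [0.55360929 0.15114493] 65.80467347349894
30 285 355 tool x,y mm [110.6   0.3]
100 283 355 tool x,y mm [82.5 -0.1]
180 284 355 tool x,y mm [50.4  0.2]
260 284 354 tool x,y mm [17.8 -0. ]
[ 0.45069698 -0.07729761]
travel [-120.9   -6.6   -5. ] spin 0.014 yaw 66.62
travel [-120.8   -6.4  237. ] spin 0.014 yaw 66.62
```

Emit:
carry_out:
  moves:
    - {"hand": 1, "travel": [-30, -2, 0], "spin": 0.014}
    - {"hand": 1, "travel": [-60, -4, 0], "spin": 0.014}
    - {"hand": 1, "travel": [-90, -6, 0], "spin": 0.014}
    - {"hand": 1, "travel": [-117, -6, 20], "spin": 0.014}
    - {"hand": 1, "travel": [-117, -6, 60], "spin": 0.014}
    - {"hand": 1, "travel": [-117, -6, 100], "spin": 0.014}
    - {"hand": 1, "travel": [-117, -6, 140], "spin": 0.014}
    - {"hand": 1, "travel": [-117, -6, 180], "spin": 0.014}
    - {"hand": 1, "travel": [-117, -6, 200], "spin": 0.014}
    - {"hand": 1, "travel": [-117, -6, 200], "spin": 0.014}

```text
time_s: 6.5
ee_pos: [0.4481, -0.073, 0.0506]
tcp_rot: [-0.004, 0.84, 0.542, -0.003]
force: [-0.2, -0.8, -0.7]
finger_gap: 0.0276
gripper_force: 79.6
```

Emit:
carry_out:
  moves:
    - {"hand": 1, "travel": [0, 0, 0], "spin": 0}
    - {"hand": 1, "travel": [0, 0, 0], "spin": 0}

```text
time_s: 6.67
ee_pos: [0.4541, -0.0742, 0.0567]
tcp_rot: [0.001, 0.84, 0.543, 0.001]
force: [1.0, -0.1, -0.9]
finger_gap: 0.028
gripper_force: 79.6
```

```bash
cat >> h.py <<'E'
Y=65.8;D=np.array([np.cos(np.radians(Y)),np.sin(np.radians(Y))]);N=np.array([.5545,.153])
def rep():
    s=bot.state();r=s["ee_pos"][:2]-N;T=tyaw()
    print("t",round(s["time_s"],2),"along",round(1000*(r@D),1),"lat(left+)",round(1000*(r@[-D[1],D[0]]),2),"z",round(1000*s["ee_pos"][2],1),"yaw",round(np.degrees(np.arctan2(T[1,0],T[0,0])),2),"tilt",np.round(np.degrees(T[2,:2]),2),"F tool",np.round(T.T@s["force"],1),"grip",s["gripper_force"])
E
python3 - <<'E'
from h import *
rep();X=N-.25*D;go([*X,.02],Y)
E
```

```text
t 6.67 along -248.4 lat(left+) -1.54 z 56.7 yaw 65.71 tilt [0.01 0.12] F tool [0.3 1.  0.9] grip 79.61978316307068
travel [-1.6 -1.6 36.7] spin -0.002 yaw 65.71
```

Emit:
carry_out:
  moves:
    - {"hand": 1, "travel": [0, -1.6, 15], "spin": 0}
    - {"hand": 1, "travel": [0, -1.6, 27], "spin": 0}
    - {"hand": 1, "travel": [0, -1.6, 35], "spin": 0}
    - {"hand": 1, "travel": [0, -1.6, 36], "spin": 0}
    - {"hand": 1, "travel": [0, -1.6, 36], "spin": 0}
    - {"hand": 1, "travel": [0, -1.6, 36], "spin": 0}

```text
time_s: 7.17
ee_pos: [0.4526, -0.0728, 0.0203]
tcp_rot: [0.001, 0.84, 0.543, 0.001]
force: [0.6, -0.7, -0.8]
finger_gap: 0.0281
gripper_force: 79.7
```

```bash
python3 - <<'E'
from h import *
rep()
s=bot.state();w=wristRT(bot.camera("wrist"),s)
hsv=cv2.cvtColor(w["pixels"],cv2.COLOR_RGB2HSV);m=cv2.inRange(hsv,(20,150,100),(35,255,255))
T=tyaw();z0=0
for r in (20,100,200):
    x=np.where(m[r,250:400])[0]+250;z=.02
    for _ in range(10):
        P=(plane(w,x.min(),r,z)+plane(w,x.max()+1,r,z))/2;l=T.T@(P-s["ee_pos"]);z=.003+.22*(.143-l[0])
    q=P[:2]-N;print(r,"lat",1000*(q@[-D[1],D[0]]),"along",1000*q@D)
cv2.imwrite("pics/w5.png",w["pixels"][:,:,::-1])
E
```

```text
t 7.17 along -247.7 lat(left+) 0.35 z 20.3 yaw 65.77 tilt [0.02 0.11] F tool [-0.4  0.9  0.8] grip 79.74951267242432
20 lat -0.23272712327565678 along -132.38028066674903
100 lat 0.0228709812221532 along -165.0204007760611
200 lat 0.2886398482642415 along -205.80714122473665
```

Emit:
carry_out:
  moves:
    - {"hand": 1, "travel": [0, 0.3, 1], "spin": 0}
    - {"hand": 1, "travel": [0, 0.3, 2], "spin": 0}
    - {"hand": 1, "travel": [0, 0.3, 2.5], "spin": 0}
    - {"hand": 1, "travel": [0, 0.3, 2.5], "spin": 0}
    - {"hand": 1, "travel": [0, 0.3, 2.5], "spin": 0}

```text
time_s: 7.63
ee_pos: [0.4527, -0.0728, 0.0179]
tcp_rot: [0.001, 0.84, 0.543, 0.001]
force: [-1.8, 0.3, 9.8]
finger_gap: 0.0281
gripper_force: 80.9
```

```bash
python3 - <<'E'
from h import *
rep()
E
```

```text
t 7.63 along -247.7 lat(left+) 0.26 z 17.9 yaw 65.77 tilt [0.01 0.1 ] F tool [-0.5 -1.7 -9.8] grip 80.92331171035767
```

Emit:
carry_out:
  moves:
    - {"hand": 1, "travel": [0, 0.3, -0.5], "spin": 0}
    - {"hand": 1, "travel": [20, 0.3, -0.5], "spin": 0}
    - {"hand": 1, "travel": [40, 0.3, -0.5], "spin": 0}
    - {"hand": 1, "travel": [60, 0.3, -0.5], "spin": 0}
    - {"hand": 1, "travel": [80, 0.3, -0.5], "spin": 0}
    - {"hand": 1, "travel": [95, 0.3, -0.5], "spin": 0}
    - {"hand": 1, "travel": [108, 0.3, -0.5], "spin": 0}
    - {"hand": 1, "travel": [116, 0.3, -0.5], "spin": 0}
    - {"hand": 1, "travel": [118, 0.3, -0.5], "spin": 0}
    - {"hand": 1, "travel": [118, 0.3, -0.5], "spin": 0}

```text
time_s: 8.47
ee_pos: [0.5018, 0.0353, 0.018]
tcp_rot: [0.001, 0.84, 0.543, 0.001]
force: [0.3, -0.2, 4.4]
finger_gap: 0.0281
gripper_force: 80.6
```

```bash
python3 - <<'E'
from h import *
rep()
c=bot.camera("top");cv2.imwrite("pics/top6.png",cv2.resize(c["pixels"][170:320,180:380],None,fx=4,fy=4,interpolation=2)[:,:,::-1])
E
```

```text
t 8.47 along -129.0 lat(left+) -0.16 z 18.0 yaw 65.82 tilt [0.03 0.1 ] F tool [-0.   0.4 -4.4] grip 80.5639386177063
```

View pics/top6.png

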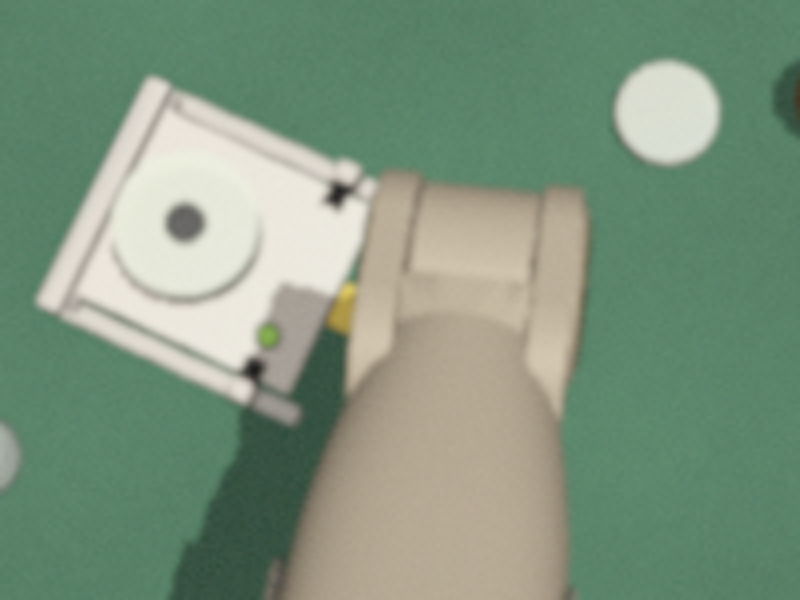

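The yellow wedge is entering under the front edge at its middle (~(345,308) in the crop). Now I'll push and feel.

Emit:
carry_out:
  moves:
    - {"hand": 1, "travel": [6, 0, 0], "spin": 0}
    - {"hand": 1, "travel": [12, 0, 0], "spin": 0}
    - {"hand": 1, "travel": [18, 0, 0], "spin": 0}
    - {"hand": 1, "travel": [24, 0, 0], "spin": 0}
    - {"hand": 1, "travel": [30, 0, 0], "spin": 0}
    - {"hand": 1, "travel": [36, 0, 0], "spin": 0}
    - {"hand": 1, "travel": [41, 0, 0], "spin": 0}
    - {"hand": 1, "travel": [45, 0, 0], "spin": 0}

```text
time_s: 9.18
ee_pos: [0.5191, 0.0742, 0.018]
tcp_rot: [0.002, 0.84, 0.542, -0.001]
force: [-2.8, -6.9, 7.5]
finger_gap: 0.0282
gripper_force: 80.9
```

```bash
python3 - <<'E'
from h import *
rep()
E
```

```text
t 9.18 along -86.4 lat(left+) -0.02 z 18.0 yaw 65.69 tilt [-0.19  0.09] F tool [-7.5  0.3 -7.5] grip 80.8965790271759
```

Emit:
carry_out:
  moves:
    - {"hand": 1, "travel": [4, 0, 0], "spin": 0}
    - {"hand": 1, "travel": [8, 0, 0], "spin": 0}
    - {"hand": 1, "travel": [12, 0, 0], "spin": 0}
    - {"hand": 1, "travel": [16, 0, 0], "spin": 0}
    - {"hand": 1, "travel": [19, 0, 0], "spin": 0}
    - {"hand": 1, "travel": [21, 0, 0], "spin": 0}

```text
time_s: 9.68
ee_pos: [0.5276, 0.0933, 0.018]
tcp_rot: [0.001, 0.84, 0.542, -0.001]
force: [-3.7, -6.3, 8.8]
finger_gap: 0.0282
gripper_force: 80.9
```

Emit:
carry_out:
  moves:
    - {"hand": 1, "travel": [1, 0, 0], "spin": 0}
    - {"hand": 1, "travel": [2, 0, 0], "spin": 0}
    - {"hand": 1, "travel": [3, 0, 0], "spin": 0}

```text
time_s: 9.93
ee_pos: [0.5288, 0.0958, 0.018]
tcp_rot: [0.001, 0.84, 0.542, -0.001]
force: [-2.6, -6.5, 7.4]
finger_gap: 0.0282
gripper_force: 80.9
```

```bash
python3 - <<'E'
from h import *
rep()
E
```

```text
t 9.93 along -62.7 lat(left+) 0.02 z 18.0 yaw 65.69 tilt [-0.19  0.07] F tool [-7.   0.3 -7.4] grip 80.90094923973083
```

Emit:
carry_out:
  moves:
    - {"hand": 1, "travel": [1, 0, -0.2], "spin": 0}
    - {"hand": 1, "travel": [2, 0, -0.3], "spin": 0}
    - {"hand": 1, "travel": [3, 0, -0.3], "spin": 0}
    - {"hand": 1, "travel": [4, 0, -0.3], "spin": 0}

```text
time_s: 10.27
ee_pos: [0.5303, 0.0997, 0.018]
tcp_rot: [0.001, 0.84, 0.542, -0.001]
force: [-1.9, -6.6, 5.5]
finger_gap: 0.0282
gripper_force: 80.5
```

Emit:
carry_out:
  moves:
    - {"hand": 1, "travel": [1, 0, 0], "spin": 0}
    - {"hand": 1, "travel": [2, 0, 0], "spin": 0}

```text
time_s: 10.43
ee_pos: [0.5311, 0.1015, 0.018]
tcp_rot: [0.001, 0.84, 0.542, -0.001]
force: [-3.4, -6.6, 5.9]
finger_gap: 0.0283
gripper_force: 80.5
```

Emit:
carry_out:
  moves:
    - {"hand": 1, "travel": [1, 0, 0], "spin": 0}
    - {"hand": 1, "travel": [2, 0, 0], "spin": 0}

```text
time_s: 10.6
ee_pos: [0.5319, 0.1033, 0.018]
tcp_rot: [0.001, 0.84, 0.542, -0.001]
force: [-2.3, -5.9, 6.7]
finger_gap: 0.0282
gripper_force: 80.5
```

Emit:
carry_out:
  moves:
    - {"hand": 1, "travel": [0.8, 0, 0], "spin": 0}
    - {"hand": 1, "travel": [1.5, 0, 0], "spin": 0}

```text
time_s: 10.77
ee_pos: [0.5324, 0.1047, 0.018]
tcp_rot: [0.001, 0.84, 0.542, -0.001]
force: [-1.9, -6.3, 6.5]
finger_gap: 0.028
gripper_force: 80.5
```

Emit:
carry_out:
  moves:
    - {"hand": 1, "travel": [0.8, 0, 0], "spin": 0}
    - {"hand": 1, "travel": [1.5, 0, 0], "spin": 0}

```text
time_s: 10.93
ee_pos: [0.5329, 0.1057, 0.018]
tcp_rot: [0.001, 0.84, 0.542, -0.001]
force: [-4.0, -8.4, 7.7]
finger_gap: 0.0281
gripper_force: 80.8
```

Emit:
carry_out:
  moves:
    - {"hand": 1, "travel": [0.5, 0, 0], "spin": 0}
    - {"hand": 1, "travel": [0.5, 0, 0], "spin": 0}

```text
time_s: 11.1
ee_pos: [0.533, 0.1058, 0.018]
tcp_rot: [0.002, 0.84, 0.542, -0.002]
force: [-3.6, -8.2, 7.4]
finger_gap: 0.0282
gripper_force: 80.8
```

```bash
python3 - <<'E'
from h import *
rep()
E
```

```text
t 11.1 along -51.9 lat(left+) 0.29 z 18.0 yaw 65.67 tilt [-0.27  0.04] F tool [-9.   0.1 -7.4] grip 80.84593534469604
```

Emit:
carry_out:
  moves:
    - {"hand": 1, "travel": [0.5, 0, 0], "spin": 0}
    - {"hand": 1, "travel": [0.5, 0, 0], "spin": 0}

```text
time_s: 11.27
ee_pos: [0.533, 0.1059, 0.018]
tcp_rot: [0.002, 0.84, 0.542, -0.002]
force: [-4.0, -9.5, 7.5]
finger_gap: 0.028
gripper_force: 80.9
```

Emit:
carry_out:
  moves:
    - {"hand": 1, "travel": [0.5, 0, 0], "spin": 0}
    - {"hand": 1, "travel": [0.5, 0, 0], "spin": 0}

```text
time_s: 11.43
ee_pos: [0.533, 0.1059, 0.018]
tcp_rot: [0.002, 0.84, 0.542, -0.002]
force: [-4.4, -11.7, 7.9]
finger_gap: 0.0282
gripper_force: 81.0
```

```bash
python3 - <<'E'
from h import *
rep()
E
```

```text
t 11.43 along -51.7 lat(left+) 0.34 z 18.0 yaw 65.64 tilt [-0.36  0.04] F tool [-12.5   0.8  -7.8] grip 80.96184253692627
```

Emit:
carry_out:
  moves:
    - {"hand": 1, "travel": [0.5, 0, 0], "spin": 0}
    - {"hand": 1, "travel": [0.8, 0, 0], "spin": 0}
    - {"hand": 1, "travel": [0.8, 0, 0], "spin": 0}

```text
time_s: 11.68
ee_pos: [0.533, 0.106, 0.018]
tcp_rot: [0.002, 0.84, 0.542, -0.003]
force: [-6.4, -13.5, 8.4]
finger_gap: 0.0285
gripper_force: 81.1
```

```bash
python3 - <<'E'
from h import *
rep()
E
```

```text
t 11.68 along -51.7 lat(left+) 0.33 z 18.0 yaw 65.61 tilt [-0.44  0.04] F tool [-15.   -0.3  -8.2] grip 81.07622981071472
```

Emit:
carry_out:
  moves:
    - {"hand": 1, "travel": [0.4, 0, 0], "spin": 0}
    - {"hand": 1, "travel": [0.8, 0, 0], "spin": 0}
    - {"hand": 1, "travel": [0.8, 0, 0], "spin": 0}

```text
time_s: 11.93
ee_pos: [0.533, 0.1061, 0.018]
tcp_rot: [0.003, 0.841, 0.542, -0.004]
force: [-6.2, -15.5, 10.3]
finger_gap: 0.028
gripper_force: 81.2
```

Emit:
carry_out:
  moves:
    - {"hand": 1, "travel": [0, 0, 0], "spin": 0}

```text
time_s: 12.02
ee_pos: [0.533, 0.1061, 0.018]
tcp_rot: [0.003, 0.841, 0.542, -0.004]
force: [-6.5, -15.9, 9.9]
finger_gap: 0.0282
gripper_force: 81.2
```

```bash
python3 - <<'E'
from h import *
rep()
E
```

```text
t 12.02 along -51.6 lat(left+) 0.37 z 18.0 yaw 65.59 tilt [-0.51  0.04] F tool [-17.2   0.7  -9.8] grip 81.18802070617676
```

Emit:
carry_out:
  moves:
    - {"hand": 1, "travel": [0.4, 0, 0], "spin": 0}
    - {"hand": 1, "travel": [0.7, 0, 0], "spin": 0}
    - {"hand": 1, "travel": [0.7, 0, 0], "spin": 0}

```text
time_s: 12.27
ee_pos: [0.533, 0.1062, 0.018]
tcp_rot: [0.003, 0.841, 0.542, -0.004]
force: [-6.9, -17.5, 10.4]
finger_gap: 0.0282
gripper_force: 81.3
```

Emit:
carry_out:
  moves:
    - {"hand": 1, "travel": [0, 0, 0], "spin": 0}

```text
time_s: 12.35
ee_pos: [0.533, 0.1062, 0.018]
tcp_rot: [0.003, 0.841, 0.541, -0.004]
force: [-6.9, -17.0, 11.0]
finger_gap: 0.0279
gripper_force: 81.3
```

```bash
python3 - <<'E'
from h import *
rep()
E
```

```text
t 12.35 along -51.5 lat(left+) 0.39 z 18.0 yaw 65.57 tilt [-0.58  0.04] F tool [-18.5   0.8 -10.8] grip 81.28686904907227
```

Emit:
carry_out:
  moves:
    - {"hand": 1, "travel": [0.3, 0, 0], "spin": 0}
    - {"hand": 1, "travel": [0.3, 0, 0], "spin": 0}

```text
time_s: 12.52
ee_pos: [0.533, 0.1062, 0.018]
tcp_rot: [0.003, 0.841, 0.541, -0.004]
force: [-6.5, -18.0, 11.7]
finger_gap: 0.0279
gripper_force: 81.3
```

Emit:
carry_out:
  moves:
    - {"hand": 1, "travel": [-1.5, 0, 0], "spin": 0}
    - {"hand": 1, "travel": [-3, 0, 0], "spin": 0}
    - {"hand": 1, "travel": [-4, 0, -0.2], "spin": 0}
    - {"hand": 1, "travel": [-4, 0, -0.2], "spin": 0}

```text
time_s: 12.85
ee_pos: [0.5331, 0.1063, 0.018]
tcp_rot: [0.001, 0.84, 0.542, -0.001]
force: [-1.8, -6.7, 6.2]
finger_gap: 0.0278
gripper_force: 80.5
```

```bash
python3 - <<'E'
from h import *
rep()
E
```

```text
t 12.85 along -51.3 lat(left+) 0.38 z 18.0 yaw 65.67 tilt [-0.13  0.02] F tool [-6.8  1.1 -6.2] grip 80.5113422870636
```

Emit:
carry_out:
  moves:
    - {"hand": 1, "travel": [-1, 0, -0.2], "spin": 0}
    - {"hand": 1, "travel": [-1.8, 0, -0.3], "spin": 0}
    - {"hand": 1, "travel": [-1.8, 0, -0.3], "spin": 0}

```text
time_s: 13.1
ee_pos: [0.5331, 0.1063, 0.018]
tcp_rot: [-0.0, 0.84, 0.543, 0.0]
force: [0.6, -2.6, 1.2]
finger_gap: 0.0278
gripper_force: 80.0
```

Emit:
carry_out:
  moves:
    - {"hand": 0.3, "travel": [0, 0, 0], "spin": 0}
    - {"hand": 0.1, "travel": [0, 0, 0], "spin": 0}
    - {"hand": -0.1, "travel": [0, 0, 0], "spin": 0}
    - {"hand": -0.1, "travel": [0, 0, 0], "spin": 0}
    - {"hand": -0.1, "travel": [0, 0, 0], "spin": 0}

```text
time_s: 13.52
ee_pos: [0.5327, 0.1067, 0.018]
tcp_rot: [-0.0, 0.84, 0.543, 0.0]
force: [0.6, -0.6, 0.1]
finger_gap: 0.0471
gripper_force: 0.0
```

```bash
python3 - <<'E'
from h import *
rep();print(bot.state()["finger_gap"])
E
```

```text
t 13.52 along -51.2 lat(left+) 0.88 z 18.0 yaw 65.8 tilt [ 0.02 -0.01] F tool [-0.3  0.8 -0.1] grip 0.0
0.04706654619273688
```

Released cleanly. Lift straight up, then back away.

Emit:
carry_out:
  moves:
    - {"hand": -0.1, "travel": [0, 0, -8], "spin": 0}
    - {"hand": -0.1, "travel": [0, 0, -25], "spin": 0}
    - {"hand": -0.1, "travel": [0, 0, -55], "spin": 0}
    - {"hand": -0.1, "travel": [0, 0, -90], "spin": 0}
    - {"hand": -0.1, "travel": [-20, 0, -125], "spin": 0}
    - {"hand": -0.1, "travel": [-45, 0, -160], "spin": 0}
    - {"hand": -0.1, "travel": [-60, 0, -190], "spin": 0}
    - {"hand": -0.1, "travel": [-60, 0, -200], "spin": 0}
    - {"hand": -0.1, "travel": [-60, 0, -200], "spin": 0}
    - {"hand": -0.1, "travel": [-60, 0, -200], "spin": 0}

```text
time_s: 14.35
ee_pos: [0.5086, 0.0517, 0.2183]
tcp_rot: [0.0, 0.84, 0.543, 0.001]
force: [0.8, -0.2, -0.7]
finger_gap: 0.047
gripper_force: 0.0
```

```bash
python3 - <<'E'
from h import *
rep()
w=bot.camera("wrist")["pixels"];c=bot.camera("scene")["pixels"]
a=cv2.resize(c[200:310,340:490],(400,293),interpolation=2);b=cv2.resize(w,(400,300))
cv2.imwrite("pics/end.png",np.hstack([a,b[:293]])[:,:,::-1])
E
```

```text
t 14.35 along -111.2 lat(left+) 0.39 z 218.3 yaw 65.75 tilt [0.06 0.08] F tool [0.1 0.8 0.7] grip 0.0
```

View pics/end.png

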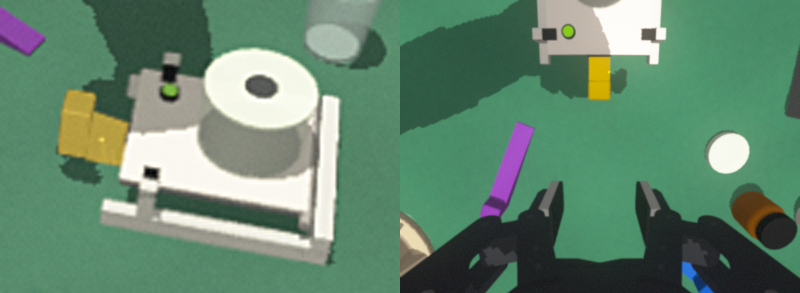

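The wedge sits straight and centred under the tray's front edge, the tray is up under both stop tabs, and the gripper is clear. Handing in.

```bash
python3 -c "
from workcell import bot
print(bot.close_job())"
```

```text
the job is handed in; nothing more can be done
None
```

The yellow wedge is in under the nose: I pushed it in until the tray met both stops and the push reached about 19 N, let go, backed the gripper clear, and handed the job in at about 14.4 s.

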